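Transfer cut profiles to the weld rack in reverse order

TASK

The four cut steel pieces stand in a row on the saw rack. Move them to the weld rack so that the row is reversed: the piece that stood leftmost goes in the rightmost pocket, the next one in the pocket beside it, and so on. Each piece must stand upright on the floor of its own pocket, and none may be tipped over on the way.

Things in the scene. Friction and masses are not known exactly. Their poses are not given: they have to be found in the camera images.
- square_tube_mid (a point): Square steel tube, cut short and standing on end, 40 x 40 mm outside, 4 mm wall, 75 mm tall, 0.24 to 0.42 kg. The point is the piece's centre, half-way up; z is the upright axis. x and y are square to its sides.
- round_tube_mid (a point): Round steel tube, cut short and standing on end, 42 mm outside diameter, 4 mm wall, 65 mm tall, 0.18 to 0.31 kg. The point is the piece's centre, half-way up; z is the upright axis. 
- channel_mid (a point): Steel U-channel, cut short and standing on end, 70 mm tall, 0.20 to 0.35 kg. From above a U of 40 mm along x (over the backs of the two 5 mm flanges) by 36 mm along y, its open side to +y. Grip it across the flange backs, along its x. The point is the piece's centre, half-way up; z is the upright axis. 
- hex_bar_mid (a point): Solid hexagonal steel bar, cut short and standing on end, 36 mm across flats (one pair of flats faces +x and -x), 60 mm tall, 0.39 to 0.68 kg. The point is the piece's centre, half-way up; z is the upright axis. 
- carrier_square: Square plate, 62 x 62 mm, under the square tube at the start. Fixed; stays on the saw rack and marks where that piece stood. Origin at the centre of its underside; 6 mm thick, top 26 mm above the table.
- carrier_round: Round plate, 66 mm diameter, under the round tube at the start. Fixed; stays on the saw rack and marks where that piece stood. Origin at the centre of its underside; 6 mm thick, top 26 mm above the table.
- carrier_oblong: Oblong plate, 74 x 50 mm, under the channel at the start. Fixed; stays on the saw rack and marks where that piece stood. Origin at the centre of its underside; 6 mm thick, top 26 mm above the table.
- carrier_hex: Hexagonal plate, 60 mm across flats, under the hex bar at the start. Fixed; stays on the saw rack and marks where that piece stood. Origin at the centre of its underside; 6 mm thick, top 26 mm above the table.
- saw_rack: The saw rack: flat grey beam 80 mm wide (x), 340 mm long (y), top 20 mm above the table, fixed. Origin at its centre on the table; its four places lie in a row along its y at -126, -42, +42 and +126 mm, one carrier plate on each. Its +y end is the left end seen from the robot. May stand left or right of the weld rack. A low square offcut lies just beyond it, not part of the job.
- weld_rack: The weld rack: dark steel plate 80 mm wide (x), 340 mm long (y), fixed, with grey lips that form four square pockets in a row, empty at the start. Origin at its centre on the table; pocket centres along its y at -126, -42, +42 and +126 mm, each 64 x 64 mm inside, floor 8 mm above the table, lips 8 mm higher (16 mm above the table). Its +y end is the left end seen from the robot. A low yellow magnet (16 mm thick) lies just beyond it, not part of the job.

How it is judged (in metres and radians):
At the end, for the whole second after the job is handed in: Each piece stands upright (within 0.08 rad) and still (under 0.02 m/s) on the floor of the pocket that mirrors its starting place in the row, its centre within 15 mm of the pocket's centre along both rack axes and within 5 mm of its standing height (((y of carrier_square in the frame of saw_rack between -0.156 and -0.096 m and y of square_tube_mid in the frame of weld_rack between 0.111 and 0.141 m) or (y of carrier_square in the frame of saw_rack between -0.072 and -0.012 m and y of square_tube_mid in the frame of weld_rack between 0.027 and 0.057 m) or (y of carrier_square in the frame of saw_rack between 0.012 and 0.072 m and y of square_tube_mid in the frame of weld_rack between -0.057 and -0.027 m) or (y of carrier_square in the frame of saw_rack between 0.096 and 0.156 m and y of square_tube_mid in the frame of weld_rack between -0.141 and -0.111 m)) and x of square_tube_mid in the frame of weld_rack between -0.015 and 0.015 m and z of square_tube_mid in the frame of weld_rack between 0.0405 and 0.0505 m and angle between each of square_tube_mid, round_tube_mid, channel_mid, hex_bar_mid's own z axis and vertical below 0.08 rad and linear speed of each of square_tube, round_tube, channel, hex_bar below 0.02 m/s and ((y of carrier_round in the frame of saw_rack between -0.156 and -0.096 m and y of round_tube_mid in the frame of weld_rack between 0.111 and 0.141 m) or (y of carrier_round in the frame of saw_rack between -0.072 and -0.012 m and y of round_tube_mid in the frame of weld_rack between 0.027 and 0.057 m) or (y of carrier_round in the frame of saw_rack between 0.012 and 0.072 m and y of round_tube_mid in the frame of weld_rack between -0.057 and -0.027 m) or (y of carrier_round in the frame of saw_rack between 0.096 and 0.156 m and y of round_tube_mid in the frame of weld_rack between -0.141 and -0.111 m)) and x of round_tube_mid in the frame of weld_rack between -0.015 and 0.015 m and z of round_tube_mid in the frame of weld_rack between 0.0355 and 0.0455 m and ((y of carrier_oblong in the frame of saw_rack between -0.156 and -0.096 m and y of channel_mid in the frame of weld_rack between 0.111 and 0.141 m) or (y of carrier_oblong in the frame of saw_rack between -0.072 and -0.012 m and y of channel_mid in the frame of weld_rack between 0.027 and 0.057 m) or (y of carrier_oblong in the frame of saw_rack between 0.012 and 0.072 m and y of channel_mid in the frame of weld_rack between -0.057 and -0.027 m) or (y of carrier_oblong in the frame of saw_rack between 0.096 and 0.156 m and y of channel_mid in the frame of weld_rack between -0.141 and -0.111 m)) and x of channel_mid in the frame of weld_rack between -0.015 and 0.015 m and z of channel_mid in the frame of weld_rack between 0.038 and 0.048 m and ((y of carrier_hex in the frame of saw_rack between -0.156 and -0.096 m and y of hex_bar_mid in the frame of weld_rack between 0.111 and 0.141 m) or (y of carrier_hex in the frame of saw_rack between -0.072 and -0.012 m and y of hex_bar_mid in the frame of weld_rack between 0.027 and 0.057 m) or (y of carrier_hex in the frame of saw_rack between 0.012 and 0.072 m and y of hex_bar_mid in the frame of weld_rack between -0.057 and -0.027 m) or (y of carrier_hex in the frame of saw_rack between 0.096 and 0.156 m and y of hex_bar_mid in the frame of weld_rack between -0.141 and -0.111 m)) and x of hex_bar_mid in the frame of weld_rack between -0.015 and 0.015 m and z of hex_bar_mid in the frame of weld_rack between 0.033 and 0.043 m); the robot touches nothing.
It fails at once if a piece is tipped over (tilted beyond 0.7 rad) (angle between any of square_tube_mid, round_tube_mid, channel_mid, hex_bar_mid's own z axis and vertical above 0.7 rad).
It also fails if it takes over 99 s, if anything falls off the work surface, if the arm or the gripper's body presses on something with over 40 N, if the wrist force passes 120 N, or if a joint passes its speed limit or range.

ROBOT

A 6-joint arm with a two-finger parallel gripper is mounted at the origin on the work surface. World frame = base frame: x ahead of the robot, y to its left, z up, the work surface at z = 0. Lengths are in mm, angles in degrees, forces in N, time in s.
With the tool pointing down it reaches from about 275 to 825 mm from the base axis. Payload 5.2 kg.
Tool frame: the origin (TCP) lies midway between the tips of the shut fingers; the grasp point (between the pads) lies 19 mm behind it (ctrl.pinch_z is the distance from the TCP to the grasp point, in mm); z points along the fingers, y is the direction in which the jaws open and shut (so a half turn about z gives the same grasp; the last joint's range is limited). The gripper opens to 93 mm and grips with 3 to 60 N. Pads are 15 mm wide; open, the fingers measure 128 mm over their backs; the gripper's body (75 mm by 188 mm) begins 65 mm behind the grasp point.
Start: joints at [51.921, 14.817, 87.949, -0, 77.235, -11.62], TCP at [245.038, 492.404, 218.653] pointing down, gripper open.
Joint ranges: [-179.93, 179.93], [-52.35, 119.4], [10.71, 147.94], [-69.91, 249.91], [12.55, 155.21], [-178.61, 178.61]. Speed limits (degrees/s): [147.25, 147.25, 180, 180, 180, 180].

INTERFACE

Orientations are given as a 3x3 rotation matrix whose columns are the frame's x, y, z axes.
In Python, from workcell import ctrl gives the robot as it stands.
- The arm moves only by the shell command python3 -m creep 'ROWS'. ROWS is JSON, a list of rows, each a list of 7 numbers: the turn, a rotation vector about the tool's x, y, z in degrees, then the shift along the tool's x, y, z in m, then the opening, from -1 (shut) to 1 (fully open). A call has 1 to 5 rows; each row shifts and turns the commanded pose from where the row before left it, along the tool's axes as they then stand; what a row does not reach is not made up. A row lasts 1/12 s, in which the tool goes at most 41.7 mm and 7.16 degrees, less where a joint would pass 70% of its speed; a pose out of reach is approached as far as the arm can. A call is refused whole if a number of a shift passes 0.0417 or a number of a turn 7.16, either way. A call with a gripper value outside its range is refused whole. The fingers move at their own pace and stop on an object; the grip force is fixed at half the most. Time passes only in rows, so rows that do not move let the fingers close. It gives the time, the measured TCP pose, the force and the opening at its end, in the units of the state.
- ctrl.read_state(): the state, without advancing time (a new reading comes with each control period).
- ctrl.read_camera(name): name is "scene" or "top" or "wrist"; returns the picture (384x512x3 uint8, red, green, blue); there is no depth.
- ctrl.camera_info(name): a dict with "fx", "fy", "cx", "cy" (pixels), "camera_from_world" (4x4, takes a point from world to camera coordinates). Camera axes: x right, y down, z forward; pixel columns grow to the right and rows downward; lengths in mm; the calibration is good to about 2 mm. The wrist camera is an equidistant fisheye: a pixel r from the principal point sees the ray r / f radians off the axis. A picture is of the moment at which its call begins: read the wrist's pose just before it. camera_info takes no time and is no camera call; for the wrist camera it gives the pose at the moment of the call.
- ctrl.finish_job(): hands the job in, once; it reports no verdict.
The state is a dict: "time": time; "q": joint angles; "qd": joint speeds; "joint_efforts": joint torques, N m; "ee_pos": TCP position; "tcp_rot": TCP orientation; "ft_force": force on the tool from outside, world axes, zero at the start; "moment": the same for the moment, N m; "width": finger opening in mm.
Only numpy, scipy, OpenCV 4.12 (cv2) and the standard library are available. Lean on these libraries where they do the work, as an engineer would, in place of code of your own. Each camera call takes 0.05 s, during which the arm holds its last target.

## Working session

There is one attempt and no reset: what is moved stays moved. The work goes in short steps, Python scripts to look and compute and a shell command to move; the robot and the scene stay as the last step left them, time stands still between calls to the robot, and variables do not carry over. Pictures are saved under pics/ and viewed, and the job is handed in when it is done.

```bash
ls; mkdir -p pics; python3 - <<'E'
from workcell import ctrl
import cv2
for n in ["scene","top"]:
    im=ctrl.read_camera(n); cv2.imwrite(f"pics/{n}0.png",im[:,:,::-1])
    print(ctrl.camera_info(n))
print(ctrl.read_state(), ctrl.pinch_z)
E
```

```text
pics
{'fx': 416.5718429806889, 'fy': 416.5718429806889, 'cx': 250.73145041514786, 'cy': 193.9620541313477, 'camera_from_world': array([[ 5.71691800e-01,  8.20434401e-01, -7.47521588e-03,
        -2.98411572e+02],
       [ 7.06088730e-01, -4.96613208e-01, -5.04791072e-01,
        -3.49076507e+02],
       [-4.17860252e-01,  2.83306751e-01, -8.63209184e-01,
         1.28856702e+03],
       [ 0.00000000e+00,  0.00000000e+00,  0.00000000e+00,
         1.00000000e+00]])}
{'fx': 390.5242289726077, 'fy': 390.5242289726077, 'cx': 259.7080825646703, 'cy': 192.2788836626129, 'camera_from_world': array([[-2.42335250e-02, -9.99705972e-01,  8.39764123e-04,
         2.25676131e+01],
       [-9.82578508e-01,  2.36635003e-02, -1.84335334e-01,
         5.34951375e+02],
       [ 1.84261262e-01, -5.29222910e-03, -9.82863052e-01,
         1.08851649e+03],
       [ 0.00000000e+00,  0.00000000e+00,  0.00000000e+00,
         1.00000000e+00]])}
{'time': 0.1, 'q': array([ 5.19213520e+01,  1.48539737e+01,  8.80028773e+01, -5.19075540e-04,
        7.72349448e+01, -1.16212994e+01]), 'qd': array([-0.06575937,  0.02556447, -0.19497962,  0.04432851,  0.01032434,
       -0.02816585]), 'joint_efforts': array([ 1.80403615e-03, -4.38207614e+01, -2.84641099e+01,  7.19505013e-02,
        3.63104220e-02,  2.46975185e-05]), 'ee_pos': array([244.73768978, 492.01351703, 217.92478626]), 'tcp_rot': array([[-8.95267008e-01,  4.45528924e-01, -9.81151182e-04],
       [ 4.45529893e-01,  8.95266167e-01, -1.26659564e-03],
       [ 3.14086467e-04, -1.57107347e-03, -9.99998717e-01]]), 'ft_force': array([-0.45676051,  0.29101471, -0.49446945]), 'moment': array([-0.01153975, -0.0077859 ,  0.01707395]), 'width': 93.21946087157389} 18.8
```

View pics/scene0.png

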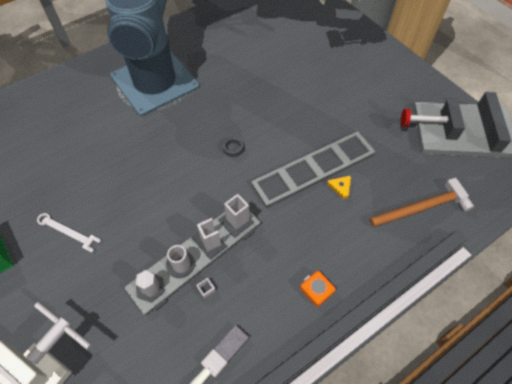

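View pics/top0.png

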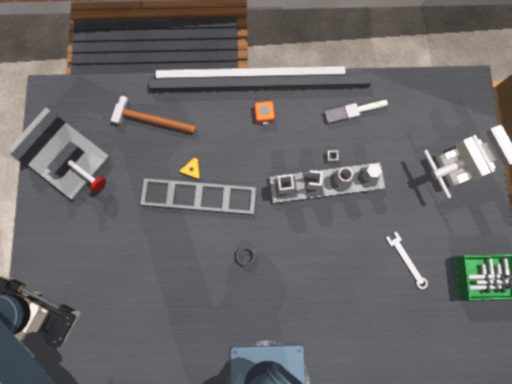

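```bash
cat > h.py <<'E'
import numpy as np, cv2
from workcell import ctrl
def ray(name,uv,z,info=None):
    i=info or ctrl.camera_info(name); M=i["camera_from_world"]; R=M[:3,:3]; t=M[:3,3]
    x=(uv[0]-i["cx"])/i["fx"]; y=(uv[1]-i["cy"])/i["fy"]
    if name=="wrist":
        r=np.hypot(x,y); d=np.array([0,0,1.]) if r<1e-9 else np.array([np.sin(r)*x/r,np.sin(r)*y/r,np.cos(r)])
    else: d=np.array([x,y,1.])
    c=-R.T@t; w=R.T@d
    return c+w*(z-c[2])/w[2]
def proj(name,P,info=None):
    i=info or ctrl.camera_info(name); M=i["camera_from_world"]; p=M[:3,:3]@np.asarray(P,float)+M[:3,3]
    if name=="wrist":
        rr=np.hypot(p[0],p[1]); th=np.arctan2(rr,p[2]); k=th/rr if rr>1e-9 else 0
        return np.array([i["cx"]+i["fx"]*k*p[0],i["cy"]+i["fy"]*k*p[1]])
    return np.array([i["cx"]+i["fx"]*p[0]/p[2],i["cy"]+i["fy"]*p[1]/p[2]])
E
python3 - <<'E'
from h import *
im=cv2.imread("pics/top0.png")
cv2.imwrite("pics/topz1.png",cv2.resize(im[145:220,130:260],None,fx=6,fy=6,interpolation=cv2.INTER_CUBIC))
cv2.imwrite("pics/topz2.png",cv2.resize(im[145:220,260:390],None,fx=6,fy=6,interpolation=cv2.INTER_CUBIC))
h=cv2.cvtColor(im,cv2.COLOR_BGR2GRAY)
for n,(x0,x1) in {"weld":(130,260),"saw":(262,392)}.items():
    m=np.zeros_like(h); m[158:220,x0:x1]=(h[158:220,x0:x1]>95)*255
    cs,_=cv2.findContours(m,cv2.RETR_EXTERNAL,cv2.CHAIN_APPROX_NONE)
    c=max(cs,key=cv2.contourArea); b=cv2.boxPoints(cv2.minAreaRect(c)); print(n,b.round(1).tolist())
    W=np.array([ray("top",p,16 if n=="weld" else 20) for p in b]); print(W.round(1).tolist(),W.mean(0))
for p,z in (((285,183),100),((315,180),96),((344,177),91),((371,174),86)): print(ray("top",p,z).round())
E
```

```text
weld [[130.0, 158.0], [259.0, 158.0], [259.0, 219.0], [130.0, 219.0]]
[[657.6, 402.6, 16.0], [648.2, 9.0, 16.0], [461.1, 13.5, 16.0], [470.4, 395.7, 16.0]] [559.31603591 205.21702217  16.        ]
saw [[262.0, 158.0], [391.0, 158.0], [391.0, 219.0], [262.0, 219.0]]
[[646.8, -0.1, 20.0], [637.4, -392.5, 20.0], [451.3, -376.4, 20.0], [460.5, 4.7, 20.0]] [ 548.98066708 -191.08522456   20.        ]
[551. -61. 100.]
[ 558. -146.   96.]
[ 566. -230.   91.]
[ 574. -308.   86.]
```

```bash
python3 -m creep '[[0,0,0,0,0,0,1]]'
```

```text
time: 0.18
ee_pos: [244.8, 492.1, 218.1]
tcp_rot: [[-0.895, 0.446, -0.001], [0.446, 0.895, -0.001], [0.0, -0.001, -1.0]]
ft_force: [-0.5, 0.2, -0.0]
width: 92.7
```

View pics/topz1.png

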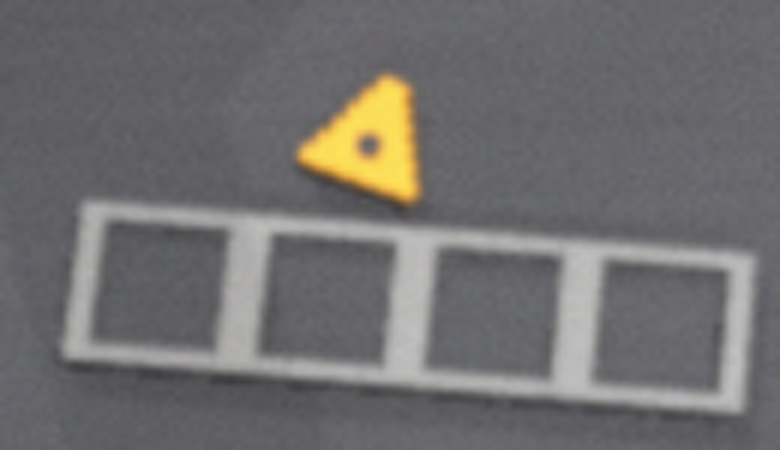

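View pics/topz2.png

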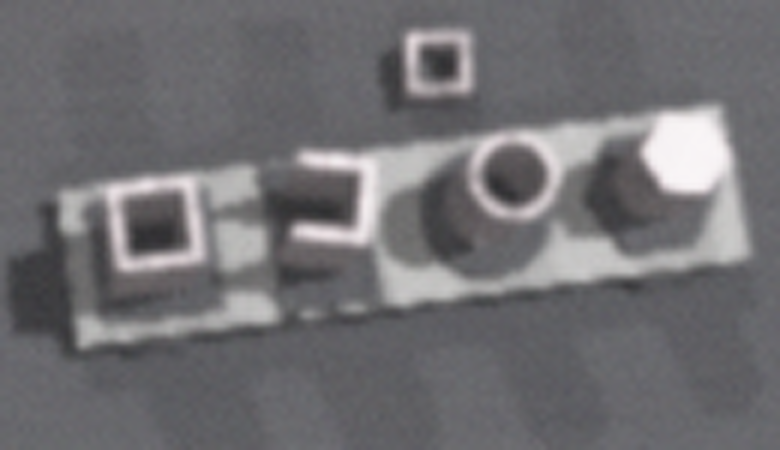

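```bash
python3 - <<'E'
from h import *
im=cv2.imread("pics/top0.png")
h=cv2.cvtColor(im,cv2.COLOR_BGR2GRAY); print(h[190:215:2,200].tolist(),h[165:215:3,329].tolist())
E
```

```text
[188, 183, 182, 178, 178, 174, 165, 157, 159, 175, 93, 94, 97] [89, 133, 194, 184, 101, 102, 106, 114, 148, 198, 133, 93, 97, 102, 97, 96, 93]
```

```bash
cat >> h.py <<'E'
def rackpts(u,v): pass
E
python3 - <<'E'
from h import *
im=cv2.imread("pics/top0.png"); h=cv2.cvtColor(im,cv2.COLOR_BGR2GRAY); sat=cv2.cvtColor(im,cv2.COLOR_BGR2HSV)[...,1]
m=np.zeros_like(h); m[158:220,130:260]=((h>135)&(sat<60))[158:220,130:260]*255
cs,_=cv2.findContours(m,cv2.RETR_CCOMP,cv2.CHAIN_APPROX_NONE)
hs=cv2.findContours(m,cv2.RETR_CCOMP,cv2.CHAIN_APPROX_NONE)
cs=[c for c in cs if cv2.contourArea(c)>200]
for c in cs:
    b=cv2.boxPoints(cv2.minAreaRect(c)); W=np.array([ray("top",p,16)[:2] for p in b])
    r=cv2.minAreaRect(np.array([ray("top",p[0],16)[:2] for p in c],np.float32)); print("weld",np.round(r[0],1),np.round(r[1],1),round(r[2],2))
m=np.zeros_like(h); m[155:210,262:392]=(h>212)[155:210,262:392]*255
cs,_=cv2.findContours(m,cv2.RETR_EXTERNAL,cv2.CHAIN_APPROX_NONE)
zs=[101,96,91,86]
cs=sorted([c for c in cs if cv2.contourArea(c)>40],key=lambda c:c[:,0,0].mean())
for c,z in zip(cs,zs):
    P=np.array([ray("top",p[0],z)[:2] for p in c],np.float32); r=cv2.minAreaRect(P); print("piece",z,np.round(r[0],1),np.round(r[1],1),round(r[2],2),cv2.minEnclosingCircle(P))
for p in ((60,190),(722,105),(752,258),(80,350)):
    print("sawcorner",ray("top",(260+p[0]/6,145+p[1]/6),20).round(1))
E
```

```text
weld [536.5 194.6] [340.  81.] 84.02
weld [523.5  69.6] [68.8 68.3] 83.83
weld [532.2 152.9] [68.9 68.2] 84.14
weld [540.8 237.2] [69.4 68.8] 84.1
weld [550.  320.4] [69.9 70. ] 83.7
piece 101 [ 581.8 -312.8] [34.2 34.7] 88.62 ((583.061279296875, -313.2181091308594), 20.001049041748047)
sawcorner [588.  -22.7  20. ]
sawcorner [ 624.1 -358.9   20. ]
sawcorner [ 544.9 -367.5   20. ]
sawcorner [506.5 -30.3  20. ]
```

```bash
python3 -m creep '[[0,0,0,-0.0305,-0.0275,0,1],[0,0,0,-0.0305,-0.0275,0,1],[0,0,0,-0.0305,-0.0275,0,1],[0,0,0,-0.0305,-0.0275,0,1],[0,0,0,-0.0305,-0.0275,0,1]]'; python3 -m creep '[[0,0,0,-0.0305,-0.0275,0,1],[0,0,0,-0.0305,-0.0275,0,1],[0,0,0,-0.0305,-0.0275,0,1],[0,0,0,-0.0305,-0.0275,0,1],[0,0,0,-0.0305,-0.0275,0,1]]'
cat >> h.py <<'E'
def go(x,y,z,yawdeg):
    """tool-frame shift (mm) and tool-z turn (deg) to reach TCP (x,y,z), jaw axis (tool y) at yawdeg mod 180"""
    s=ctrl.read_state(); R=s["tcp_rot"]; d=np.array([x,y,z])-s["ee_pos"]
    cur=np.degrees(np.arctan2(R[1,1],R[0,1])); turn=-((yawdeg-cur+90)%180-90)
    # tilt error
    t=np.degrees(np.cross(R[:,2],[0,0,-1]))
    print("t",round(s["time"],2),"pos",s["ee_pos"].round(1),"shift",(R.T@d).round(1),"turn",round(turn,2),"tilt(tool)",(R.T@t).round(2),"w",round(s["width"],1),"F",s["ft_force"].round(1),"q6",s["q"][5].round(1))
E
python3 -c "
from h import *
go(520,-195,218,6.3)"
```

```text
time: 0.6
ee_pos: [320.2, 299.7, 218.5]
tcp_rot: [[-0.896, 0.445, -0.0], [0.445, 0.896, -0.0], [-0.0, -0.0, -1.0]]
ft_force: [1.5, -0.3, -0.1]
width: 93.0
time: 1.02
ee_pos: [395.7, 108.4, 218.8]
tcp_rot: [[-0.895, 0.445, 0.001], [0.445, 0.895, 0.0], [-0.0, 0.0, -1.0]]
ft_force: [0.3, 0.6, 0.0]
width: 93.0
t 1.02 pos [395.7 108.4 218.8] shift [-246.5 -216.3    0.8] turn 57.25 tilt(tool) [ 0.02  0.03 -0.  ] w 93.0 F [0.3 0.6 0. ] q6 -63.9
```

```bash
python3 -m creep '[[0,0,0,-0.0305,-0.027,0,1],[0,0,0,-0.0305,-0.027,0,1],[0,0,0,-0.0305,-0.027,0,1],[0,0,0,-0.0305,-0.027,0,1],[0,0,0,-0.0305,-0.027,0,1]]'; python3 -m creep '[[0,0,0,-0.0305,-0.027,0,1],[0,0,0,-0.0305,-0.027,0,1],[0,0,0,-0.0305,-0.027,0,1],[0,0,7,0,0,0,1],[0,0,7,0,0,0,1]]'
python3 -m creep '[[0,0,7,0,0,0,1],[0,0,7,0,0,0,1],[0,0,7,0,0,0,1],[0,0,7,0,0,0,1],[0,0,7,0,0,0,1]]'
python3 -m creep '[[0,0,7,0,0,0,1],[0,0,1.2,0,0,0,1],[0,0,0,0,0,0,1]]'
python3 -c "
from h import *
go(520,-195,218,6.3)
cv2.imwrite('pics/w1.png',ctrl.read_camera('wrist')[:,:,::-1]); i=ctrl.camera_info('wrist'); print(i,-i['camera_from_world'][:3,:3].T@i['camera_from_world'][:3,3])
np.save('w1.npy',i['camera_from_world'])"
```

```text
time: 1.43
ee_pos: [472.1, -80.6, 218.6]
tcp_rot: [[-0.895, 0.446, 0.0], [0.446, 0.895, 0.0], [-0.0, 0.0, -1.0]]
ft_force: [1.2, -0.9, -0.8]
width: 92.9
time: 1.85
ee_pos: [518.0, -194.4, 217.6]
tcp_rot: [[-0.755, 0.656, -0.001], [0.656, 0.755, 0.001], [0.001, -0.0, -1.0]]
ft_force: [-0.1, 0.7, -0.7]
width: 92.9
time: 2.27
ee_pos: [517.6, -191.7, 218.3]
tcp_rot: [[-0.245, 0.969, -0.001], [0.969, 0.245, 0.0], [0.001, -0.001, -1.0]]
ft_force: [0.3, 0.2, -0.1]
width: 92.9
time: 2.52
ee_pos: [517.7, -191.7, 218.5]
tcp_rot: [[-0.112, 0.994, -0.0], [0.994, 0.112, 0.0], [0.0, -0.0, -1.0]]
ft_force: [-0.0, 0.1, 0.5]
width: 92.8
t 2.52 pos [ 517.7 -191.7  218.5] shift [-3.5  2.   0.5] turn 0.15 tilt(tool) [-0.02 -0.01  0.  ] w 92.8 F [-0.   0.1  0.5] q6 -38.4
{'fx': 297.3186396354542, 'fy': 297.3186396354542, 'cx': 255.9110545556324, 'cy': 192.35171490792763, 'camera_from_world': array([[ 9.93486384e-01,  1.13950879e-01, -4.49019165e-05,
        -4.92781785e+02],
       [ 1.09971784e-01, -9.58691074e-01,  2.62331148e-01,
        -2.72192800e+02],
       [ 2.98498179e-02, -2.60627362e-01, -9.64977910e-01,
         3.24600978e+02],
       [ 0.00000000e+00,  0.00000000e+00,  0.00000000e+00,
         1.00000000e+00]])} [ 509.81624127 -120.1959932   384.61529649]
```

View pics/w1.png

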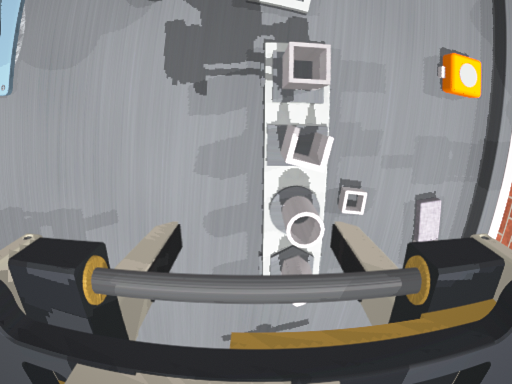

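```bash
python3 - <<'E'
from h import *
im=cv2.imread("pics/w1.png")
cv2.imwrite("pics/w1z.png",cv2.resize(im[35:255,255:365],None,fx=2.7*1,fy=2.7,interpolation=cv2.INTER_CUBIC))
cv2.imwrite("pics/w1a.png",cv2.resize(im[35:175,255:365],None,fx=4.2,fy=4.2,interpolation=cv2.INTER_CUBIC))
h=cv2.cvtColor(im,cv2.COLOR_BGR2GRAY);print(h[50:90:4,300].tolist(), h[66,275:340:3].tolist())
E
```

```text
[130, 129, 128, 82, 84, 84, 85, 147, 218, 132] [95, 94, 92, 151, 148, 233, 186, 81, 83, 83, 83, 83, 85, 130, 130, 149, 151, 200, 230, 149, 151, 147]
```

View pics/w1a.png

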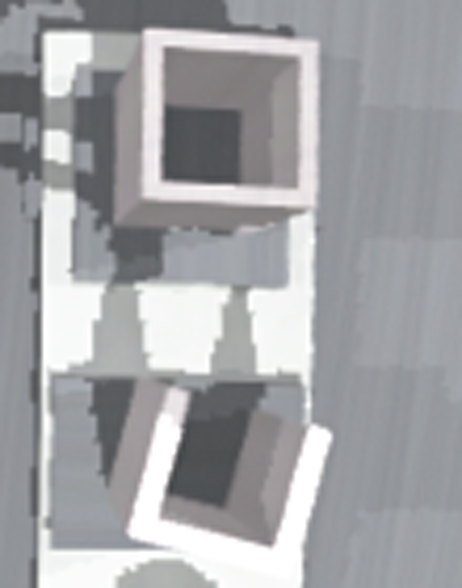

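```bash
python3 - <<'E'
from h import *
i=ctrl.camera_info("wrist"); i["camera_from_world"]=np.load("w1.npy")
f=lambda p,z: ray("wrist",(255+p[0]/4.2-.4,35+p[1]/4.2-.4),z,i)[:2]
def rep(n,ps,z):
    P=np.array([f(p,z) for p in ps]); print(n,P.round(1).tolist(),"mean",P.mean(0).round(1))
    for a,b in zip(P,np.roll(P,-1,0)): d=b-a; print("  len",np.hypot(*d).round(1),"ang",np.degrees(np.arctan2(d[1],d[0])).round(1))
rep("sq",[(143,30),(320,40),(316,212),(140,198)],101)
rep("ch",[(165,387),(130,538),(290,575),(332,432)],96)
rep("carr",[(50,377),(50,548)],26)
E
```

```text
sq [[532.5, -46.8], [573.2, -42.0], [576.7, -83.1], [536.2, -86.2]] mean [554.7 -64.5]
  len 41.0 ang 6.7
  len 41.2 ang -85.1
  len 40.6 ang -175.6
  len 39.6 ang 95.4
ch [[547.8, -128.5], [544.3, -164.7], [584.0, -168.8], [588.8, -133.4]] mean [ 566.2 -148.9]
  len 36.4 ang -95.5
  len 39.8 ang -5.9
  len 35.7 ang 82.2
  len 41.3 ang 173.2
carr [[523.9, -131.8], [529.8, -181.2]] mean [ 526.9 -156.5]
  len 49.8 ang -83.1
  len 49.8 ang 96.9
```

```bash
python3 -c "
from h import *
go(554.7,-64.5,51,5.2)"
```

```text
t 2.57 pos [ 517.7 -191.7  218.5] shift [122.2  51.3 167.5] turn 1.33 tilt(tool) [-0.02 -0.01 -0.  ] w 93.0 F [0.1 1.  0.9] q6 -38.4
```

```bash
python3 -m creep '[[0,0,1.3,0.0306,0.0128,0.01,1],[0,0,0,0.0306,0.0128,0.01,1],[0,0,0,0.0306,0.0128,0.01,1],[0,0,0,0.0306,0.0128,0.01,1],[0,0,0,0,0,0.02,1]]'
python3 -c "
from h import *
go(554.7,-64.5,51,5.2)
cv2.imwrite('pics/w2.png',ctrl.read_camera('wrist')[:,:,::-1])"
```

```text
time: 2.98
ee_pos: [559.6, -60.2, 160.0]
tcp_rot: [[-0.095, 0.995, 0.004], [0.995, 0.095, 0.001], [0.001, 0.005, -1.0]]
ft_force: [0.9, -0.4, -0.6]
width: 93.2
t 2.98 pos [559.6 -60.2 160. ] shift [ -3.9  -5.7 108.9] turn 0.25 tilt(tool) [ 0.26 -0.05  0.  ] w 93.2 F [ 0.9 -0.4 -0.6] q6 -23.1
```

View pics/w2.png

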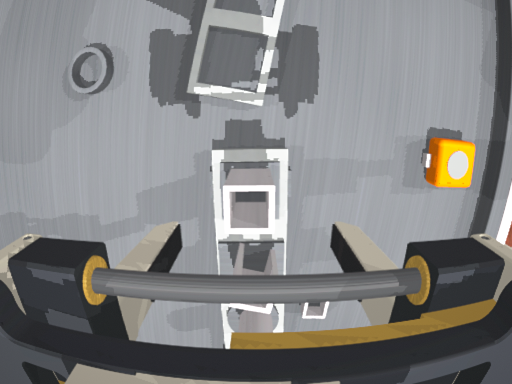

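```bash
python3 -m creep '[[0,0,0,0,0,0,1]]' >/dev/null; python3 - <<'E'
from h import *
go(554.7,-64.5,51,5.2)
i=ctrl.camera_info("wrist")
im=ctrl.read_camera('wrist')[:,:,::-1]
cv2.imwrite("pics/w3.png",cv2.resize(im[140:280,190:320],None,fx=4,fy=4,interpolation=cv2.INTER_CUBIC))
np.save("w3.npy",i["camera_from_world"])
P=np.array([ray("wrist",p,101,i)[:2] for p in ((223,187),(273,187),(274,234),(223,233))]);print(P.round(1),P.mean(0))
print([proj("wrist",p,i).round() for p in ((554.7,-64.5,101),(554.7,-64.5,26))])
E
```

```text
t 3.12 pos [555.9 -64.  156.9] shift [ -0.6  -0.8 105.9] turn 0.09 tilt(tool) [-0.24 -0.08  0.  ] w 93.3 F [-0.1 -0.6  0. ] q6 -23.2
[[529.2 -50.4]
 [567.7 -46.9]
 [572.8 -85.8]
 [531.5 -88.9]] [550.30188678 -68.00170758]
[array([254., 207.]), array([255., 185.])]
```

View pics/w3.png

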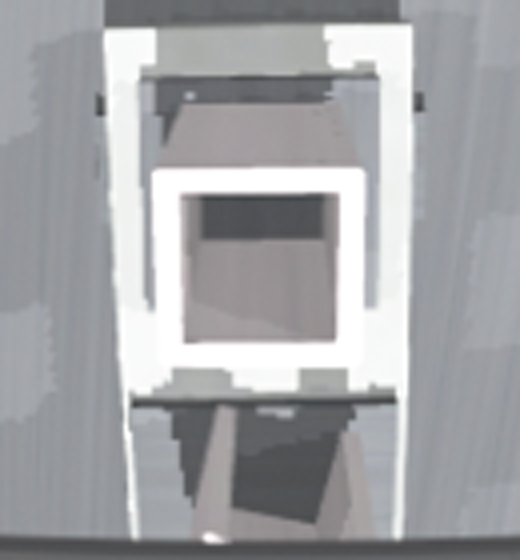

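```bash
python3 -m creep '[[0,0,0,0,0,0.03,1],[0,0,0,0,0,0.03,1],[0,0,0,0,0,0.03,1],[0,0,0,0,0,0.016,1],[0,0,0,0,0,0,1]]'
python3 -m creep '[[0,0,0,0,0,0,-1],[0,0,0,0,0,0,-1],[0,0,0,0,0,0,-1],[0,0,0,0,0,0,-1],[0,0,0,0,0,0,-1]]'
python3 -m creep '[[0,0,0,0,0,0,-1],[0,0,0,0,0,0,-1]]'
python3 -c "
from h import *
go(555,-64.5,51,5.2)"
```

```text
time: 3.58
ee_pos: [555.1, -65.9, 50.1]
tcp_rot: [[-0.087, 0.996, -0.005], [0.996, 0.087, 0.001], [0.002, -0.005, -1.0]]
ft_force: [-0.8, -0.2, -0.6]
width: 93.0
time: 4.0
ee_pos: [558.1, -65.5, 54.0]
tcp_rot: [[-0.088, 0.996, 0.002], [0.996, 0.088, -0.001], [-0.001, 0.002, -1.0]]
ft_force: [-0.9, -0.9, -0.2]
width: 64.1
time: 4.17
ee_pos: [557.5, -65.1, 53.2]
tcp_rot: [[-0.088, 0.996, 0.001], [0.996, 0.088, -0.0], [-0.0, 0.001, -1.0]]
ft_force: [-0.3, 0.2, 0.1]
width: 50.9
t 4.17 pos [557.5 -65.1  53.2] shift [ 0.9 -2.5  2.2] turn -0.15 tilt(tool) [0.04 0.02 0.  ] w 50.9 F [-0.3  0.2  0.1] q6 -23.1
```

```bash
python3 -m creep '[[0,0,0,0,-0.002,0,-1],[0,0,0,0,0,0,-1],[0,0,0,0,0,0,-1],[0,0,0,0,0,0,-1],[0,0,0,0,0,0,-1]]'
python3 -c "
from h import *
go(523.3,69.3,160,-6)"
```

```text
time: 4.58
ee_pos: [554.9, -65.2, 52.7]
tcp_rot: [[-0.088, 0.996, -0.001], [0.996, 0.088, 0.0], [0.0, -0.001, -1.0]]
ft_force: [-2.1, 0.3, 3.0]
width: 39.9
t 4.58 pos [554.9 -65.2  52.7] shift [ 136.8  -19.7 -107.3] turn 11.05 tilt(tool) [-0.05 -0.01  0.  ] w 39.9 F [-2.1  0.3  3. ] q6 -23.2
```

```bash
python3 -m creep '[[0,0,0,0,0,-0.01,-1],[0,0,0,0,0,-0.02,-1],[0,0,0,0,0,-0.03,-1],[0,0,6,0.02,-0.003,0,-1],[0,0,5,0.03,-0.003,0,-1]]'
python3 -c "
from h import *
go(523.3,69.3,110,-6)"
```

```text
time: 5.0
ee_pos: [550.1, -17.7, 115.1]
tcp_rot: [[0.112, 0.994, 0.005], [0.994, -0.112, -0.002], [-0.001, 0.005, -1.0]]
ft_force: [-0.4, 0.9, -2.9]
width: 39.9
t 5.0 pos [550.1 -17.7 115.1] shift [ 83.5 -36.4   4.8] turn -0.42 tilt(tool) [0.31 0.09 0.  ] w 39.9 F [-0.4  0.9 -2.9] q6 -7.0
```

```bash
python3 -m creep '[[0,0,0,0.028,-0.012,0,-1],[0,0,0,0.028,-0.012,0,-1],[0,0,0,0.0275,-0.012,0,-1],[0,0,0,0,0,0.03,-1],[0,0,0,0,0,0,-1]]'
python3 -m creep '[[0,0,0,0,0,0,-1],[0,0,0,0,0,0,-1]]'
python3 -c "
from h import *
go(523.3,69.3,35.5,-6)"
```

```text
time: 5.42
ee_pos: [517.7, 73.0, 79.7]
tcp_rot: [[0.101, 0.995, -0.006], [0.995, -0.101, 0.0], [-0.0, -0.006, -1.0]]
ft_force: [-1.8, -1.3, -3.7]
width: 40.0
time: 5.58
ee_pos: [521.5, 70.6, 83.3]
tcp_rot: [[0.104, 0.995, 0.0], [0.995, -0.104, -0.0], [-0.0, 0.0, -1.0]]
ft_force: [-0.2, 0.4, -2.5]
width: 39.8
t 5.58 pos [521.5  70.6  83.3] shift [-1.1  1.9 47.8] turn 0.01 tilt(tool) [0.01 0.01 0.  ] w 39.8 F [-0.2  0.4 -2.5] q6 1.6
```

```bash
python3 -m creep '[[0,0,0,-0.001,0.002,0.02,-1],[0,0,0,0,0,0.015,-1],[0,0,0,0,0,0.01,-1],[0,0,0,0,0,0.002,-1],[0,0,0,0,0,0,-1]]'
python3 -m creep '[[0,0,0,0,0,0,-1],[0,0,0,0,0,0,-1]]'
python3 -c "
from h import *
go(523.3,69.3,35,-6)"
```

```text
time: 6.0
ee_pos: [522.9, 69.3, 35.6]
tcp_rot: [[0.105, 0.994, -0.001], [0.994, -0.105, 0.0], [-0.0, -0.001, -1.0]]
ft_force: [-0.0, -0.2, -2.0]
width: 39.9
time: 6.17
ee_pos: [523.7, 69.7, 36.7]
tcp_rot: [[0.104, 0.995, 0.002], [0.995, -0.104, -0.0], [0.0, 0.002, -1.0]]
ft_force: [0.4, 0.4, -3.4]
width: 40.3
t 6.17 pos [523.7  69.7  36.7] shift [-0.5 -0.4  1.7] turn 0.02 tilt(tool) [ 0.11 -0.    0.  ] w 40.3 F [ 0.4  0.4 -3.4] q6 1.5
```

```bash
python3 -m creep '[[0,0,0,0,0,0.002,-1],[0,0,0,0,0,0,-1],[0,0,0,0,0,0,-1],[0,0,0,0,0,0,-1]]'
```

```text
time: 6.5
ee_pos: [523.9, 69.9, 34.7]
tcp_rot: [[0.104, 0.995, 0.002], [0.995, -0.104, -0.0], [-0.0, 0.002, -1.0]]
ft_force: [1.0, -2.2, 5.0]
width: 40.3
```

```bash
python3 -m creep '[[0,0,0,0,0,0,1],[0,0,0,0,0,0,1],[0,0,0,0,0,0,1],[0,0,0,0,0,0,1],[0,0,0,0,0,0,1]]'; python3 -m creep '[[0,0,0,0,0,-0.03,1],[0,0,0,0,0,-0.04,1],[0,0,0,0,0,-0.04,1],[0,0,0,-0.03,0,-0.02,1],[0,0,0,-0.04,0,0,1]]'
python3 -c "
from h import *
go(566.2,-148.9,165,-6.5)"
```

```text
time: 6.92
ee_pos: [522.5, 70.0, 33.4]
tcp_rot: [[0.104, 0.995, -0.001], [0.995, -0.104, 0.0], [-0.0, -0.001, -1.0]]
ft_force: [-0.9, 0.2, 0.0]
width: 68.5
time: 7.33
ee_pos: [518.9, 1.3, 169.2]
tcp_rot: [[0.099, 0.995, 0.01], [0.995, -0.099, -0.001], [-0.0, 0.01, -1.0]]
ft_force: [0.7, -0.9, -0.0]
width: 92.7
t 7.33 pos [518.9   1.3 169.2] shift [-144.8   61.9    4.8] turn 0.81 tilt(tool) [ 0.59  0.01 -0.  ] w 92.7 F [ 0.7 -0.9 -0. ] q6 -6.6
```

```bash
python3 -m creep '[[0,0,0.8,-0.036,0.0155,0,1],[0,0,0,-0.036,0.0155,0,1],[0,0,0,-0.036,0.0155,0,1],[0,0,0,-0.036,0.0155,0,1],[0,0,0,0,0,0,1]]'
python3 -m creep '[[0,0,0,0,0,0,1],[0,0,0,0,0,0,1]]'
python3 - <<'E'
from h import *
go(566.2,-148.9,51,-6.5)
i=ctrl.camera_info("wrist")
im=ctrl.read_camera('wrist')[:,:,::-1]
cv2.imwrite("pics/w4.png",cv2.resize(im[140:280,190:320],None,fx=4,fy=4,interpolation=cv2.INTER_CUBIC))
np.save("w4.npy",i["camera_from_world"])
cv2.imwrite("pics/w4f.png",im)
E
```

```text
time: 7.75
ee_pos: [562.4, -156.9, 163.4]
tcp_rot: [[0.123, 0.992, 0.002], [0.992, -0.123, -0.004], [-0.003, 0.002, -1.0]]
ft_force: [-0.4, 0.6, -0.2]
width: 92.9
time: 7.92
ee_pos: [560.1, -149.3, 163.1]
tcp_rot: [[0.119, 0.993, -0.001], [0.993, -0.119, 0.001], [0.001, -0.002, -1.0]]
ft_force: [0.6, 1.0, -0.1]
width: 92.7
t 7.92 pos [ 560.1 -149.3  163.1] shift [  1.    6.2 112. ] turn -0.31 tilt(tool) [-0.09 -0.06  0.  ] w 92.7 F [ 0.6  1.  -0.1] q6 -19.2
```

View pics/w4.png

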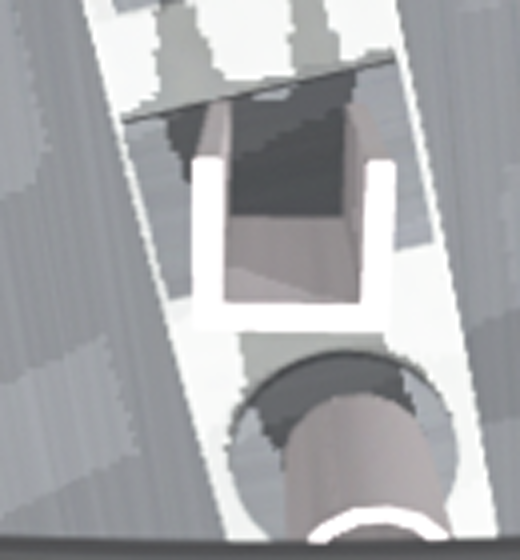

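View pics/w4f.png

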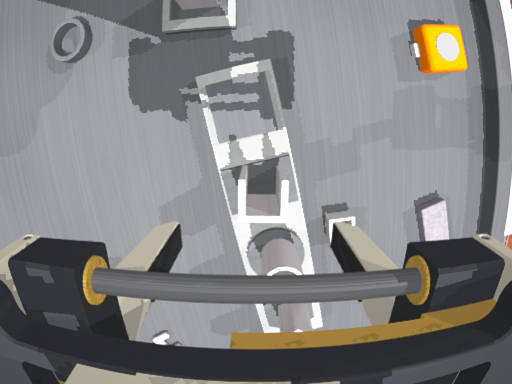

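```bash
python3 - <<'E'
from h import *
i=ctrl.camera_info("wrist"); i["camera_from_world"]=np.load("w4.npy")
P=np.array([ray("wrist",(190+a/4-.4,140+b/4-.4),96,i)[:2] for a,b in ((192,158),(192,330),(388,332),(394,158))]);print(P.round(1).tolist(),P.mean(0))
i["camera_from_world"]=np.load("w1.npy"); print(ray("wrist",(303,230),91,i))
go(566.2,-148.9,51,-6.5)
E
python3 -m creep '[[0,0,0,0.001,0.006,0.025,1],[0,0,0,0,0,0.03,1],[0,0,0,0,0,0.03,1],[0,0,0,0,0,0.02,1],[0,0,0,0,0,0.005,1]]'
python3 -c "
from h import *
go(566.2,-148.9,51,-6.5)"
```

```text
[[548.2, -128.0], [543.2, -164.6], [584.0, -170.0], [588.6, -132.8]] [ 565.99595985 -148.82801715]
[ 573.97715827 -235.40168661   91.        ]
t 7.97 pos [ 560.  -148.6  163.2] shift [  0.3   6.3 112.2] turn -0.23 tilt(tool) [-0.08 -0.05  0.  ] w 92.8 F [-0.2  0.2 -0.1] q6 -19.2
time: 8.38
ee_pos: [563.9, -146.3, 50.1]
tcp_rot: [[0.115, 0.993, -0.006], [0.993, -0.115, 0.003], [0.002, -0.007, -1.0]]
ft_force: [-0.9, 0.6, -0.1]
width: 92.8
t 8.38 pos [ 563.9 -146.3   50.1] shift [-2.3  2.6 -0.9] turn -0.13 tilt(tool) [-0.38 -0.14  0.  ] w 92.8 F [-0.9  0.6 -0.1] q6 -18.9
```

```bash
python3 -m creep '[[0,0,0,0,0,0,-1],[0,0,0,0,0,0,-1],[0,0,0,0,0,0,-1],[0,0,0,0,0,0,-1],[0,0,0,0,0,0,-1]]'
python3 -c "
from h import *
go(566.2,-148.9,51,-6.5)"
```

```text
time: 8.8
ee_pos: [567.7, -149.8, 55.2]
tcp_rot: [[0.118, 0.993, 0.002], [0.993, -0.118, -0.001], [-0.001, 0.003, -1.0]]
ft_force: [-0.6, -0.6, 0.6]
width: 64.4
t 8.8 pos [ 567.7 -149.8   55.2] shift [ 0.7 -1.6  4.2] turn -0.25 tilt(tool) [0.15 0.05 0.  ] w 64.4 F [-0.6 -0.6  0.6] q6 -18.9
```

```bash
python3 -m creep '[[0,0,0,0,-0.0015,0.002,-1],[0,0,0,0,0,0,-1],[0,0,0,0,0,0,-1],[0,0,0,0,0,0,-1],[0,0,0,0,0,0,-1]]'
python3 -m creep '[[0,0,0,0,0,0,-1],[0,0,0,0,0,0,-1]]'
python3 -c "
from h import *
go(532.1,152.8,130,-6)"
```

```text
time: 9.22
ee_pos: [565.4, -149.4, 51.8]
tcp_rot: [[0.118, 0.993, 0.0], [0.993, -0.118, -0.0], [-0.0, 0.0, -1.0]]
ft_force: [-0.7, -0.2, 1.3]
width: 39.9
time: 9.38
ee_pos: [565.3, -149.4, 51.7]
tcp_rot: [[0.118, 0.993, 0.0], [0.993, -0.118, -0.0], [-0.0, 0.0, -1.0]]
ft_force: [0.1, -0.6, 0.7]
width: 39.9
t 9.38 pos [ 565.3 -149.4   51.7] shift [296.2 -68.6 -78.3] turn -0.76 tilt(tool) [0.01 0.01 0.  ] w 39.9 F [ 0.1 -0.6  0.7] q6 -19.0
```

```bash
python3 -m creep '[[0,0,0,0,0,-0.01,-1],[0,0,0,0,0,-0.03,-1],[0,0,0,0,0,-0.03,-1],[0,0,0,0.015,-0.005,-0.025,-1],[0,0,-0.7,0.031,-0.007,0,-1]]'
python3 -m creep '[[0,0,0,0.036,-0.008,0,-1],[0,0,0,0.036,-0.008,0,-1],[0,0,0,0.036,-0.008,0,-1],[0,0,0,0.036,-0.008,0,-1],[0,0,0,0.036,-0.008,0,-1]]'
python3 -c "
from h import *
go(532.1,152.8,130,-6)"
```

```text
time: 9.8
ee_pos: [562.3, -106.0, 152.6]
tcp_rot: [[0.109, 0.994, 0.01], [0.994, -0.109, -0.005], [-0.004, 0.01, -1.0]]
ft_force: [1.4, 0.8, -1.5]
width: 40.2
time: 10.22
ee_pos: [537.1, 82.6, 146.9]
tcp_rot: [[0.106, 0.994, -0.001], [0.994, -0.106, 0.0], [0.0, -0.001, -1.0]]
ft_force: [1.3, -0.5, -3.4]
width: 40.0
t 10.22 pos [537.1  82.6 146.9] shift [ 69.2 -12.4  16.9] turn -0.08 tilt(tool) [-0.03 -0.    0.  ] w 40.0 F [ 1.3 -0.5 -3.4] q6 3.1
```

```bash
python3 -m creep '[[0,0,0,0.034,-0.006,0,-1],[0,0,0,0.034,-0.006,0,-1],[0,0,0,0,0,0.02,-1],[0,0,0,0,0,0.02,-1],[0,0,0,0,0,0,-1]]'
python3 -m creep '[[0,0,0,0,0,0,-1],[0,0,0,0,0,0,-1]]'
python3 -c "
from h import *
go(532.1,152.8,33.7,-6)"
```

```text
time: 10.63
ee_pos: [529.9, 150.6, 103.3]
tcp_rot: [[0.104, 0.995, -0.007], [0.995, -0.104, -0.001], [-0.001, -0.007, -1.0]]
ft_force: [-0.7, -1.3, -3.4]
width: 40.2
time: 10.8
ee_pos: [533.6, 149.6, 107.5]
tcp_rot: [[0.106, 0.994, 0.0], [0.994, -0.106, 0.0], [0.0, 0.0, -1.0]]
ft_force: [-0.4, 0.2, -1.9]
width: 39.7
t 10.8 pos [533.6 149.6 107.5] shift [ 3.  -1.9 73.8] turn -0.09 tilt(tool) [ 0.03 -0.    0.  ] w 39.7 F [-0.4  0.2 -1.9] q6 10.2
```

```bash
python3 -m creep '[[0,0,0,0.003,-0.002,0.025,-1],[0,0,0,0,0,0.02,-1],[0,0,0,0,0,0.015,-1],[0,0,0,0,0,0.01,-1],[0,0,0,0,0,0,-1]]'
python3 -m creep '[[0,0,0,0,0,0.001,-1],[0,0,0,0,0,0,-1],[0,0,0,0,0,0,-1]]'
python3 -c "
from h import *
go(532.1,152.8,33.7,-6)"
```

```text
time: 11.22
ee_pos: [531.0, 152.4, 35.7]
tcp_rot: [[0.107, 0.994, -0.002], [0.994, -0.107, -0.0], [-0.0, -0.002, -1.0]]
ft_force: [0.0, -0.3, -3.8]
width: 40.0
time: 11.47
ee_pos: [532.7, 153.0, 37.0]
tcp_rot: [[0.106, 0.994, 0.002], [0.994, -0.106, 0.0], [0.0, 0.002, -1.0]]
ft_force: [-0.3, -0.1, -2.1]
width: 40.0
t 11.47 pos [532.7 153.   37. ] shift [-0.3 -0.6  3.3] turn -0.08 tilt(tool) [ 0.14 -0.03 -0.  ] w 40.0 F [-0.3 -0.1 -2.1] q6 10.6
```

```bash
python3 -m creep '[[0,0,0,0,0,0.003,-1],[0,0,0,0,0,0.001,-1],[0,0,0,0,0,0,-1],[0,0,0,0,0,0,-1]]'
```

```text
time: 11.8
ee_pos: [532.9, 153.2, 33.7]
tcp_rot: [[0.105, 0.994, 0.003], [0.994, -0.105, 0.0], [0.001, 0.003, -1.0]]
ft_force: [-1.7, 0.1, 8.1]
width: 40.3
```

```bash
python3 -m creep '[[0,0,0,0,0,0,1],[0,0,0,0,0,0,1],[0,0,0,0,0,0,1],[0,0,0,0,0,0,1],[0,0,0,0,0,0,1]]'; python3 -m creep '[[0,0,0,0,0,-0.03,1],[0,0,0,0,0,-0.04,1],[0,0,0,0,0,-0.04,1],[0,0,0,-0.03,0,-0.02,1],[0,0,0,-0.04,0,0,1]]'
python3 -c "
from h import *
go(574,-235.4,160,0)"
```

```text
time: 12.22
ee_pos: [531.5, 153.1, 31.6]
tcp_rot: [[0.105, 0.994, -0.0], [0.994, -0.105, -0.0], [-0.0, -0.0, -1.0]]
ft_force: [0.0, 0.2, -0.2]
width: 68.7
time: 12.63
ee_pos: [527.7, 84.9, 167.3]
tcp_rot: [[0.101, 0.995, 0.011], [0.995, -0.101, 0.0], [0.002, 0.011, -1.0]]
ft_force: [1.6, 0.0, 0.3]
width: 92.6
t 12.63 pos [527.7  84.9 167.3] shift [-314.    78.3    7.6] turn -5.8 tilt(tool) [ 0.62 -0.09  0.  ] w 92.6 F [1.6 0.  0.3] q6 2.9
```

```bash
python3 -m creep '[[0,0,0,-0.039,0.0098,0,1],[0,0,0,-0.039,0.0098,0,1],[0,0,0,-0.039,0.0098,0,1],[0,0,0,-0.039,0.0098,0,1],[0,0,0,-0.039,0.0098,0,1]]'
python3 -m creep '[[0,0,0,-0.039,0.0098,0,1],[0,0,0,-0.038,0.0098,0,1],[0,0,0,-0.036,0.0098,0,1],[0,0,-5.8,0,0,0,1],[0,0,0,0,0,0,1]]'
python3 -m creep '[[0,0,0,0,0,0,1],[0,0,0,0,0,0,1]]'
python3 - <<'E'
from h import *
go(574,-235.4,48,0)
i=ctrl.camera_info("wrist")
im=ctrl.read_camera('wrist')[:,:,::-1]
cv2.imwrite("pics/w5.png",cv2.resize(im[140:280,190:320],None,fx=4,fy=4,interpolation=cv2.INTER_CUBIC))
np.save("w5.npy",i["camera_from_world"])
cv2.imwrite("pics/w5f.png",im)
E
```

```text
time: 13.05
ee_pos: [552.2, -117.5, 161.7]
tcp_rot: [[0.105, 0.994, 0.0], [0.994, -0.105, -0.0], [0.0, 0.0, -1.0]]
ft_force: [0.4, 1.1, 0.7]
width: 93.1
time: 13.47
ee_pos: [569.3, -233.5, 160.9]
tcp_rot: [[0.005, 1.0, -0.001], [1.0, -0.005, 0.0], [0.0, -0.001, -1.0]]
ft_force: [1.0, 1.0, -0.4]
width: 93.0
time: 13.63
ee_pos: [569.4, -229.9, 161.4]
tcp_rot: [[0.006, 1.0, -0.001], [1.0, -0.006, 0.001], [0.001, -0.001, -1.0]]
ft_force: [0.3, 1.0, -0.9]
width: 92.7
t 13.63 pos [ 569.4 -229.9  161.4] shift [ -5.6   4.7 113.4] turn -0.35 tilt(tool) [-0.04 -0.05  0.  ] w 92.7 F [ 0.3  1.  -0.9] q6 -32.1
```

View pics/w5.png

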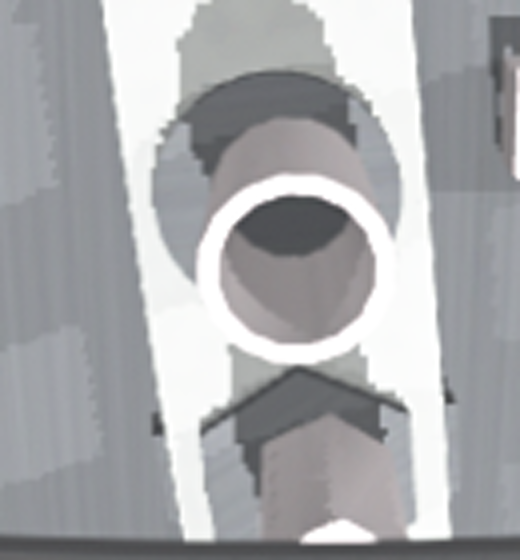

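View pics/w5f.png

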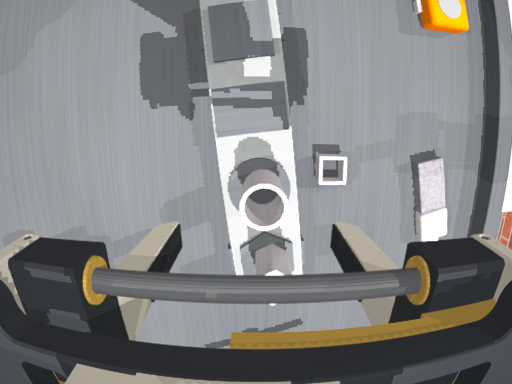

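```bash
python3 - <<'E'
from h import *
i=ctrl.camera_info("wrist"); i["camera_from_world"]=np.load("w5.npy")
p=ray("wrist",(263.9,206.9),91,i); print(p); go(p[0],p[1],50,0)
E
```

```text
[ 576.40478407 -234.83887674   91.        ]
t 13.68 pos [ 569.5 -229.7  161.6] shift [ -5.2   7.  111.6] turn -0.29 tilt(tool) [-0.02 -0.03 -0.  ] w 93.1 F [0.1 0.1 1.1] q6 -32.1
```

```bash
python3 -m creep '[[0,0,0,-0.005,0.006,0.025,1],[0,0,0,0,0,0.03,1],[0,0,0,0,0,0.03,1],[0,0,0,0,0,0.02,1],[0,0,0,0,0,0.005,1]]'
python3 -m creep '[[0,0,0,0,0,0,-1],[0,0,0,0,0,0,-1],[0,0,0,0,0,0,-1],[0,0,0,0,0,0,-1],[0,0,0,0,0,0,-1]]'
python3 -c "
from h import *
go(576,-234.8,50,0)"
```

```text
time: 14.1
ee_pos: [573.3, -233.1, 47.9]
tcp_rot: [[0.004, 1.0, -0.006], [1.0, -0.004, 0.004], [0.004, -0.006, -1.0]]
ft_force: [-0.4, 0.5, -0.1]
width: 93.1
time: 14.52
ee_pos: [576.4, -236.6, 53.3]
tcp_rot: [[0.005, 1.0, 0.002], [1.0, -0.005, -0.001], [-0.001, 0.002, -1.0]]
ft_force: [0.5, 0.7, 0.3]
width: 64.3
t 14.52 pos [ 576.4 -236.6   53.3] shift [ 1.8 -0.5  3.3] turn -0.26 tilt(tool) [0.13 0.08 0.  ] w 64.3 F [0.5 0.7 0.3] q6 -32.3
```

```bash
python3 -m creep '[[0,0,0,0.002,0,0.003,-1],[0,0,0,0,0,0,-1],[0,0,0,0,0,0,-1],[0,0,0,0,0,0,-1],[0,0,0,0,0,0,-1]]'
python3 -m creep '[[0,0,0,0,0,0,-1],[0,0,0,0,0,0,-1]]'
python3 -c "
from h import *
go(540.9,236.4,130,0)"
```

```text
time: 14.93
ee_pos: [575.6, -234.0, 48.6]
tcp_rot: [[0.005, 1.0, -0.0], [1.0, -0.005, 0.0], [0.0, -0.0, -1.0]]
ft_force: [-0.3, 1.3, 0.2]
width: 41.6
time: 15.1
ee_pos: [575.6, -234.0, 48.6]
tcp_rot: [[0.005, 1.0, -0.0], [1.0, -0.005, 0.0], [0.0, -0.0, -1.0]]
ft_force: [-0.0, 1.3, 0.0]
width: 41.7
t 15.1 pos [ 575.6 -234.    48.6] shift [470.3 -36.8 -81.3] turn -0.26 tilt(tool) [-0.01 -0.01  0.  ] w 41.7 F [-0.   1.3  0. ] q6 -32.1
```

```bash
python3 -m creep '[[0,0,0,0,0,-0.01,-1],[0,0,0,0,0,-0.03,-1],[0,0,0,0,0,-0.035,-1],[0,0,0,0.015,-0.001,-0.025,-1],[0,0,0,0.03,-0.003,0,-1]]'
python3 -m creep '[[0,0,0,0.038,-0.003,0,-1],[0,0,0,0.038,-0.003,0,-1],[0,0,0,0.038,-0.003,0,-1],[0,0,0,0.038,-0.003,0,-1],[0,0,0,0.038,-0.003,0,-1]]'
python3 -m creep '[[0,0,0,0.038,-0.003,0,-1],[0,0,0,0.038,-0.003,0,-1],[0,0,0,0.038,-0.003,0,-1],[0,0,0,0.038,-0.003,0,-1],[0,0,0,0.038,-0.003,0,-1]]'
python3 -c "
from h import *
go(540.9,236.4,30.6,-6)"
```

```text
time: 15.52
ee_pos: [575.5, -193.6, 155.5]
tcp_rot: [[0.008, 1.0, 0.011], [1.0, -0.008, -0.007], [-0.007, 0.011, -1.0]]
ft_force: [1.6, 0.9, -1.2]
width: 41.7
time: 15.93
ee_pos: [557.1, 2.5, 149.2]
tcp_rot: [[0.005, 1.0, 0.0], [1.0, -0.005, -0.0], [-0.0, 0.0, -1.0]]
ft_force: [-0.2, 1.2, -2.0]
width: 41.9
time: 16.35
ee_pos: [543.0, 192.7, 149.3]
tcp_rot: [[0.005, 1.0, 0.0], [1.0, -0.005, -0.0], [-0.0, 0.0, -1.0]]
ft_force: [0.9, 1.1, -1.9]
width: 41.8
t 16.35 pos [543.  192.7 149.3] shift [ 43.7  -2.3 118.7] turn 5.73 tilt(tool) [0.02 0.01 0.  ] w 41.8 F [ 0.9  1.1 -1.9] q6 8.7
```

```bash
python3 -m creep '[[0,0,0,0.024,-0.001,0,-1],[0,0,0,0.019,-0.001,0,-1],[0,0,5.7,0,0,0.02,-1],[0,0,0,0,0,0.03,-1],[0,0,0,0,0,0.01,-1]]'
python3 -m creep '[[0,0,0,0,0,0,-1],[0,0,0,0,0,0,-1],[0,0,0,0,0,0,-1]]'
python3 -c "
from h import *
go(540.9,236.4,30.6,-6)"
```

```text
time: 16.77
ee_pos: [539.4, 234.1, 85.8]
tcp_rot: [[0.103, 0.995, -0.005], [0.995, -0.103, -0.001], [-0.002, -0.005, -1.0]]
ft_force: [-1.1, -0.8, -2.2]
width: 42.1
time: 17.02
ee_pos: [542.8, 233.9, 90.1]
tcp_rot: [[0.104, 0.995, 0.002], [0.995, -0.104, 0.0], [0.001, 0.002, -1.0]]
ft_force: [0.5, 0.0, -1.8]
width: 41.8
t 17.02 pos [542.8 233.9  90.1] shift [ 2.3 -2.2 59.5] turn 0.02 tilt(tool) [ 0.11 -0.03  0.  ] w 41.8 F [ 0.5  0.  -1.8] q6 18.5
```

```bash
python3 -m creep '[[0,0,0,0.002,-0.002,0.02,-1],[0,0,0,0,0,0.02,-1],[0,0,0,0,0,0.012,-1],[0,0,0,0,0,0.005,-1],[0,0,0,0,0,0,-1]]'
python3 -m creep '[[0,0,0,0,0,0,-1],[0,0,0,0,0,0.001,-1],[0,0,0,0,0,0,-1],[0,0,0,0,0,0,-1]]'
python3 -c "
from h import *
go(540.9,236.4,30.6,-6)"
```

```text
time: 17.43
ee_pos: [540.1, 236.0, 31.8]
tcp_rot: [[0.104, 0.995, -0.0], [0.995, -0.104, -0.0], [-0.0, -0.0, -1.0]]
ft_force: [-0.0, 0.1, -2.5]
width: 41.6
time: 17.77
ee_pos: [540.6, 236.4, 31.6]
tcp_rot: [[0.104, 0.995, 0.002], [0.995, -0.104, 0.0], [0.001, 0.002, -1.0]]
ft_force: [-0.3, 0.5, -2.1]
width: 42.3
t 17.77 pos [540.6 236.4  31.6] shift [0.1 0.3 1. ] turn 0.04 tilt(tool) [ 0.09 -0.03  0.  ] w 42.3 F [-0.3  0.5 -2.1] q6 18.8
```

```bash
python3 -m creep '[[0,0,0,0,0,0.002,-1],[0,0,0,0,0,0,-1],[0,0,0,0,0,0,-1],[0,0,0,0,0,0,-1]]'
```

```text
time: 18.1
ee_pos: [540.8, 236.4, 30.6]
tcp_rot: [[0.104, 0.995, 0.002], [0.995, -0.104, 0.0], [0.001, 0.002, -1.0]]
ft_force: [-1.6, -0.2, 8.4]
width: 41.6
```

Contact. Release and head for the hex bar (about 582,-317).

```bash
python3 -m creep '[[0,0,0,0,0,0,1],[0,0,0,0,0,0,1],[0,0,0,0,0,0,1],[0,0,0,0,0,0,1],[0,0,0,0,0,0,1]]'; python3 -m creep '[[0,0,0,0,0,-0.03,1],[0,0,0,0,0,-0.04,1],[0,0,0,0,0,-0.04,1],[0,0,-5.7,0,0,-0.02,1],[0,0,-6,0,0,0,1]]'
python3 -c "
from h import *
go(582,-317,160,6)"
```

```text
time: 18.52
ee_pos: [539.9, 236.2, 28.5]
tcp_rot: [[0.104, 0.995, -0.0], [0.995, -0.104, -0.0], [-0.0, -0.0, -1.0]]
ft_force: [-0.4, 0.0, 0.2]
width: 70.3
time: 18.93
ee_pos: [543.3, 237.1, 164.8]
tcp_rot: [[-0.105, 0.994, 0.01], [0.995, 0.105, 0.002], [0.001, 0.01, -1.0]]
ft_force: [0.2, -0.1, -0.1]
width: 93.3
t 18.93 pos [543.3 237.1 164.8] shift [-555.1  -19.5    3.9] turn 0.01 tilt(tool) [ 0.6  -0.07 -0.  ] w 93.3 F [ 0.2 -0.1 -0.1] q6 6.8
```

```bash
python3 -m creep '[[0,0,0,-0.04,-0.0013,0,1],[0,0,0,-0.04,-0.0013,0,1],[0,0,0,-0.04,-0.0013,0,1],[0,0,0,-0.04,-0.0013,0,1],[0,0,0,-0.04,-0.0013,0,1]]'
python3 -m creep '[[0,0,0,-0.04,-0.0013,0,1],[0,0,0,-0.04,-0.0013,0,1],[0,0,0,-0.04,-0.0013,0,1],[0,0,0,-0.04,-0.0013,0,1],[0,0,0,-0.04,-0.0013,0,1]]'
python3 -m creep '[[0,0,0,-0.04,-0.0013,0,1],[0,0,0,-0.04,-0.0013,0,1],[0,0,0,-0.04,-0.0013,0,1],[0,0,0,-0.035,-0.0013,0,1],[0,0,0,0,0,0,1]]'
python3 -m creep '[[0,0,0,0,0,0,1],[0,0,0,0,0,0,1]]'
python3 - <<'E'
from h import *
go(582,-317,48,6)
i=ctrl.camera_info("wrist")
im=ctrl.read_camera('wrist')[:,:,::-1]
cv2.imwrite("pics/w6.png",cv2.resize(im[140:280,190:320],None,fx=4,fy=4,interpolation=cv2.INTER_CUBIC))
np.save("w6.npy",i["camera_from_world"])
E
```

```text
time: 19.35
ee_pos: [553.2, 35.0, 158.6]
tcp_rot: [[-0.101, 0.995, 0.0], [0.995, 0.101, -0.0], [-0.0, 0.0, -1.0]]
ft_force: [0.7, 0.2, 0.2]
width: 92.8
time: 19.77
ee_pos: [566.7, -165.0, 158.6]
tcp_rot: [[-0.1, 0.995, -0.0], [0.995, 0.1, 0.0], [0.0, -0.0, -1.0]]
ft_force: [0.9, 0.2, -0.0]
width: 92.8
time: 20.18
ee_pos: [576.8, -325.2, 157.9]
tcp_rot: [[-0.095, 0.996, 0.0], [0.996, 0.095, -0.003], [-0.003, -0.0, -1.0]]
ft_force: [-0.2, 0.1, 0.5]
width: 92.8
time: 20.35
ee_pos: [577.0, -317.3, 158.0]
tcp_rot: [[-0.099, 0.995, -0.001], [0.995, 0.099, 0.001], [0.001, -0.001, -1.0]]
ft_force: [-0.1, -0.1, -0.4]
width: 93.0
t 20.35 pos [ 577.  -317.3  158. ] shift [ -0.4   5.1 110. ] turn -0.3 tilt(tool) [-0.04 -0.08  0.  ] w 93.0 F [-0.1 -0.1 -0.4] q6 -44.2
```

View pics/w6.png

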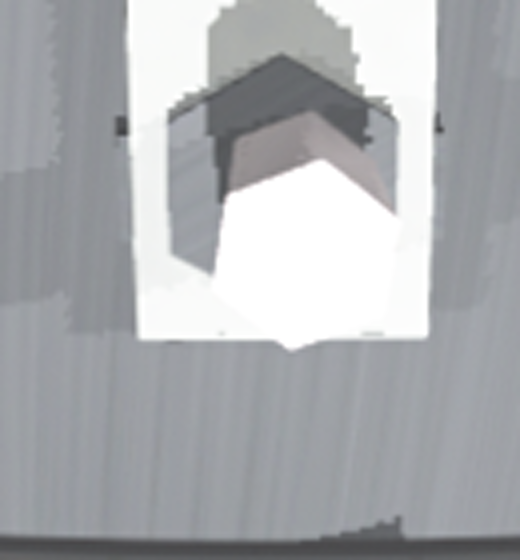

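```bash
python3 - <<'E'
from h import *
i=ctrl.camera_info("wrist"); i["camera_from_world"]=np.load("w6.npy")
f=lambda p: ray("wrist",(190+p[0]/4-.4,140+p[1]/4-.4),86,i)[:2]
P={k:f(v) for k,v in dict(t=(322,158),b=(293,351),ul=(227,194),ll=(213,278),ur=(397,213)).items()}
for k in P: print(k,P[k].round(1))
a=lambda d: np.degrees(np.arctan2(d[1],d[0])).round(1)
c=(P['t']+P['b'])/2; c2=(P['ll']+P['ur'])/2
print(c,c2,a(P['t']-P['b'])-90,a(P['ul']-P['ll'])-90,a(P['ur']-P['ll'])-30, a(P['t']-P['ul'])-30)
go(*((c+c2)/2),48,-4)
E
```

```text
t [ 587.  -297.6]
b [ 585.6 -340.4]
ul [ 568.3 -307.1]
ll [ 567.  -325.6]
ur [ 603.9 -307.6]
[ 586.31987919 -319.00713894] [ 585.48162532 -316.63723207] -1.9000000000000057 -4.0 -4.0 -3.0
t 20.4 pos [ 577.1 -316.5  158.3] shift [ -2.3   8.7 110.2] turn 9.77 tilt(tool) [-0.04 -0.07  0.  ] w 92.9 F [-0.   0.8 -0.2] q6 -44.2
```

```bash
python3 -m creep '[[0,0,0,-0.002,0.0085,0.02,1],[0,0,4.5,0,0,0.01,1],[0,0,4.5,0,0,0,1],[0,0,0,0,0,0,1]]'
python3 -c "
from h import *
go(585.7,-317.7,46,-3.2)"
```

```text
time: 20.73
ee_pos: [586.0, -316.4, 127.9]
tcp_rot: [[0.057, 0.998, -0.002], [0.998, -0.057, 0.002], [0.001, -0.002, -1.0]]
ft_force: [0.2, -0.0, 0.8]
width: 92.8
t 20.73 pos [ 586.  -316.4  127.9] shift [-1.4 -0.1 81.9] turn -0.08 tilt(tool) [-0.09 -0.08  0.  ] w 92.8 F [ 0.2 -0.   0.8] q6 -34.7
```

```bash
python3 -m creep '[[0,0,0,-0.001,0,0.03,1],[0,0,0,0,0,0.03,1],[0,0,0,0,0,0.022,1],[0,0,0,0,0,0,1],[0,0,0,0,0,0,1]]'
python3 -m creep '[[0,0,0,0,0,0,-1],[0,0,0,0,0,0,-1],[0,0,0,0,0,0,-1],[0,0,0,0,0,0,-1],[0,0,0,0,0,0,-1]]'
python3 -c "
from h import *
go(585.7,-317.7,46,-3.2)"
```

```text
time: 21.15
ee_pos: [585.6, -318.4, 46.3]
tcp_rot: [[0.054, 0.999, -0.002], [0.999, -0.054, 0.002], [0.001, -0.002, -1.0]]
ft_force: [0.5, -0.9, 1.5]
width: 93.0
time: 21.57
ee_pos: [586.4, -320.3, 47.7]
tcp_rot: [[0.057, 0.998, 0.001], [0.998, -0.057, -0.001], [-0.001, 0.001, -1.0]]
ft_force: [-0.4, 0.1, 0.3]
width: 64.4
t 21.57 pos [ 586.4 -320.3   47.7] shift [ 2.5 -0.8  1.7] turn -0.05 tilt(tool) [0.08 0.06 0.  ] w 64.4 F [-0.4  0.1  0.3] q6 -34.9
```

```bash
python3 -m creep '[[0,0,0,0.0025,-0.001,0.002,-1],[0,0,0,0,0,0,-1],[0,0,0,0,0,0,-1],[0,0,0,0,0,0,-1],[0,0,0,0,0,0,-1]]'
python3 -m creep '[[0,0,0,0,0,0,-1],[0,0,0,0,0,0,-1],[0,0,0,0,0,0,-1]]'
python3 -c "
from h import *
go(549.7,319.9,130,-6)"
```

```text
time: 21.98
ee_pos: [585.3, -317.4, 44.6]
tcp_rot: [[0.057, 0.998, 0.0], [0.998, -0.057, -0.0], [-0.0, 0.0, -1.0]]
ft_force: [1.2, -0.9, -0.7]
width: 36.3
time: 22.23
ee_pos: [585.3, -317.4, 44.6]
tcp_rot: [[0.057, 0.998, 0.0], [0.998, -0.057, -0.0], [-0.0, 0.0, -1.0]]
ft_force: [2.5, 0.6, -1.6]
width: 35.9
t 22.23 pos [ 585.3 -317.4   44.6] shift [634.2 -71.7 -85.4] turn 2.74 tilt(tool) [0.01 0.   0.  ] w 35.9 F [ 2.5  0.6 -1.6] q6 -34.8
```

```bash
python3 -m creep '[[0,0,0,0,0,-0.01,-1],[0,0,0,0,0,-0.03,-1],[0,0,0,0,0,-0.035,-1],[0,0,0,0.01,-0.001,-0.03,-1],[0,0,0,0.025,-0.003,0,-1]]'
python3 -m creep '[[0,0,0,0.038,-0.0043,0,-1],[0,0,0,0.038,-0.0043,0,-1],[0,0,0,0.038,-0.0043,0,-1],[0,0,0,0.038,-0.0043,0,-1],[0,0,0,0.038,-0.0043,0,-1]]'
python3 -m creep '[[0,0,0,0.038,-0.0043,0,-1],[0,0,0,0.038,-0.0043,0,-1],[0,0,0,0.038,-0.0043,0,-1],[0,0,0,0.038,-0.0043,0,-1],[0,0,0,0.038,-0.0043,0,-1]]'
python3 -m creep '[[0,0,0,0.038,-0.0043,0,-1],[0,0,0,0.038,-0.0043,0,-1],[0,0,0,0.038,-0.0043,0,-1],[0,0,0,0.038,-0.0043,0,-1],[0,0,0,0.03,-0.003,0,-1]]'
python3 -c "
from h import *
go(549.7,319.9,26.6,-6)"
```

```text
time: 22.65
ee_pos: [586.0, -287.3, 157.2]
tcp_rot: [[0.06, 0.998, 0.01], [0.998, -0.06, -0.009], [-0.008, 0.01, -1.0]]
ft_force: [1.9, -0.9, -3.0]
width: 35.9
time: 23.07
ee_pos: [571.1, -89.5, 149.6]
tcp_rot: [[0.057, 0.998, -0.002], [0.998, -0.057, 0.0], [0.0, -0.002, -1.0]]
ft_force: [0.8, -0.5, -4.9]
width: 35.8
time: 23.48
ee_pos: [560.5, 101.3, 149.7]
tcp_rot: [[0.057, 0.998, -0.001], [0.998, -0.057, -0.0], [-0.0, -0.001, -1.0]]
ft_force: [0.6, -0.2, -4.2]
width: 35.9
time: 23.9
ee_pos: [550.4, 285.1, 149.5]
tcp_rot: [[0.056, 0.998, -0.002], [0.998, -0.056, 0.0], [-0.0, -0.002, -1.0]]
ft_force: [0.4, -0.7, -5.0]
width: 35.7
t 23.9 pos [550.4 285.1 149.5] shift [ 34.7  -2.4 122.9] turn 2.8 tilt(tool) [-0.1  0.   0. ] w 35.7 F [ 0.4 -0.7 -5. ] q6 20.3
```

```bash
python3 -m creep '[[0,0,2.8,0.02,-0.001,0,-1],[0,0,0,0.016,0,0,-1],[0,0,0,0,0,0.03,-1],[0,0,0,0,0,0.03,-1],[0,0,0,0,0,0.01,-1]]'
python3 -m creep '[[0,0,0,0,0,0,-1],[0,0,0,0,0,0,-1],[0,0,0,0,0,0,-1]]'
python3 -c "
from h import *
go(549.7,319.9,26.6,-6)"
```

```text
time: 24.32
ee_pos: [550.2, 317.6, 75.2]
tcp_rot: [[0.104, 0.994, -0.008], [0.995, -0.105, -0.003], [-0.004, -0.008, -1.0]]
ft_force: [-0.7, -0.8, -6.1]
width: 35.6
time: 24.57
ee_pos: [555.0, 318.5, 81.4]
tcp_rot: [[0.106, 0.994, 0.002], [0.994, -0.106, 0.001], [0.001, 0.002, -1.0]]
ft_force: [-0.2, -0.1, -4.1]
width: 35.9
t 24.57 pos [555.  318.5  81.4] shift [ 0.8 -5.5 54.8] turn -0.09 tilt(tool) [ 0.13 -0.06  0.  ] w 35.9 F [-0.2 -0.1 -4.1] q6 26.0
```

```bash
python3 -m creep '[[0,0,0,0.001,-0.0055,0.02,-1],[0,0,0,0,0,0.017,-1],[0,0,0,0,0,0.012,-1],[0,0,0,0,0,0.003,-1],[0,0,0,0,0,0,-1]]'
python3 -m creep '[[0,0,0,0,0,0,-1],[0,0,0,0,0,0.001,-1],[0,0,0,0,0,0,-1],[0,0,0,0,0,0,-1]]'
python3 -c "
from h import *
go(549.7,319.9,26.6,-6)"
```

```text
time: 24.98
ee_pos: [548.6, 319.7, 27.7]
tcp_rot: [[0.106, 0.994, -0.0], [0.994, -0.106, -0.0], [-0.0, -0.0, -1.0]]
ft_force: [-0.0, -0.3, -5.1]
width: 36.1
time: 25.32
ee_pos: [549.0, 320.1, 27.5]
tcp_rot: [[0.106, 0.994, 0.001], [0.994, -0.106, 0.0], [0.001, 0.001, -1.0]]
ft_force: [0.1, 1.0, -3.9]
width: 35.8
t 25.32 pos [549.  320.1  27.5] shift [-0.2  0.8  0.9] turn -0.06 tilt(tool) [ 0.07 -0.03 -0.  ] w 35.8 F [ 0.1  1.  -3.9] q6 26.3
```

```bash
python3 -m creep '[[0,0,0,0,0,0.002,-1],[0,0,0,0,0,0,-1],[0,0,0,0,0,0,-1],[0,0,0,0,0,0,-1]]'
```

```text
time: 25.65
ee_pos: [549.1, 320.2, 26.6]
tcp_rot: [[0.105, 0.994, 0.002], [0.994, -0.105, 0.001], [0.001, 0.002, -1.0]]
ft_force: [-1.8, -0.9, 5.5]
width: 35.7
```

Contact; release, rise and step aside toward the robot so the top camera sees the rack.

```bash
python3 -m creep '[[0,0,0,0,0,0,1],[0,0,0,0,0,0,1],[0,0,0,0,0,0,1],[0,0,0,0,0,0,1],[0,0,0,0,0,0,1]]'; python3 -m creep '[[0,0,0,0,0,-0.03,1],[0,0,0,0,0,-0.04,1],[0,0,0,0,0,-0.04,1],[0,0,0,0,0,-0.03,1],[0,0,0,0,-0.04,0,1]]'
python3 -m creep '[[0,0,0,0.02,-0.035,0,1],[0,0,0,0.02,-0.035,0,1],[0,0,0,0.02,-0.035,0,1],[0,0,0,0.02,-0.035,0,1],[0,0,0,0.02,-0.035,0,1]]'
python3 -m creep '[[0,0,0,0.02,-0.02,0,1],[0,0,0,0,0,0,1],[0,0,0,0,0,0,1]]'
python3 - <<'E'
from h import *
for n in ("top","scene"): cv2.imwrite(f"pics/{n}9.png",ctrl.read_camera(n)[:,:,::-1])
im=cv2.imread("pics/top9.png"); cv2.imwrite("pics/top9z.png",cv2.resize(im[145:220,130:260],None,fx=6,fy=6,interpolation=cv2.INTER_CUBIC))
h=cv2.cvtColor(im,cv2.COLOR_BGR2GRAY); print(h[170:215:2,240].tolist())
E
```

```text
time: 26.07
ee_pos: [548.5, 320.0, 24.6]
tcp_rot: [[0.106, 0.994, 0.0], [0.994, -0.106, 0.0], [0.0, 0.0, -1.0]]
ft_force: [-0.6, 0.1, 0.1]
width: 64.6
time: 26.48
ee_pos: [518.9, 325.2, 172.9]
tcp_rot: [[0.109, 0.994, 0.019], [0.994, -0.109, 0.006], [0.008, 0.018, -1.0]]
ft_force: [1.3, 0.7, 1.4]
width: 92.3
time: 26.9
ee_pos: [343.6, 442.8, 164.8]
tcp_rot: [[0.106, 0.994, 0.0], [0.994, -0.106, 0.0], [0.0, 0.0, -1.0]]
ft_force: [0.5, 0.9, 0.5]
width: 92.8
time: 27.15
ee_pos: [326.3, 465.0, 164.7]
tcp_rot: [[0.102, 0.995, 0.0], [0.995, -0.102, -0.0], [0.0, 0.0, -1.0]]
ft_force: [0.2, 0.2, 0.1]
width: 93.0
[98, 101, 97, 99, 98, 97, 98, 101, 147, 211, 137, 87, 67, 51, 52, 150, 172, 103, 77, 89, 150, 138, 77]
```

View pics/top9z.png

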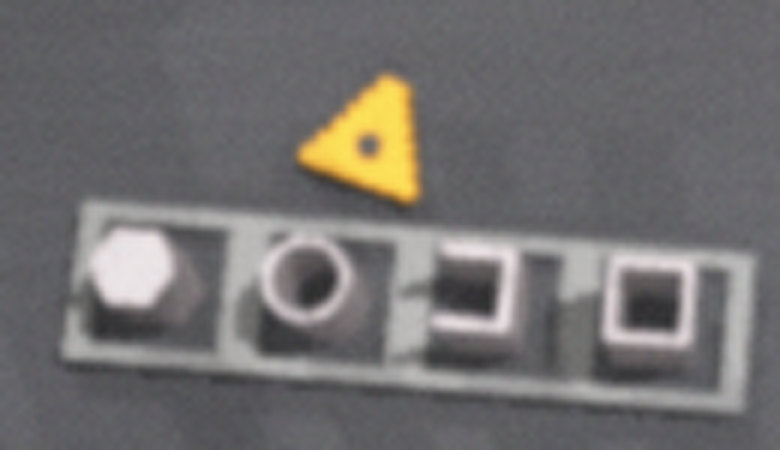

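View pics/scene9.png

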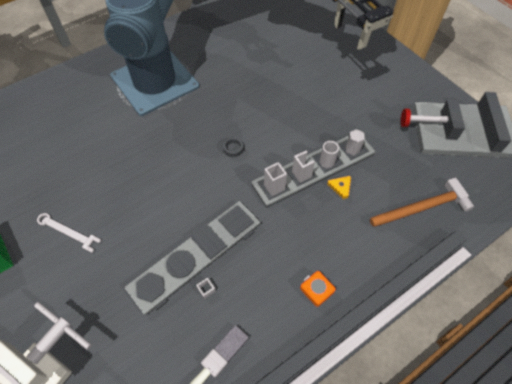

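```bash
python3 - <<'E'
from h import *
c=np.array([536.5,194.6]); a=np.radians(-6.0); R=np.array([[np.cos(a),-np.sin(a)],[np.sin(a),np.cos(a)]])
for n,p,s,z in (("hex",(132,268),(357,135),68),("round",(305,279),(330,148),73),("chan",(476,287),(304,160),78),("sq",(650,300),(275,172),83)):
    t=ray("top",(130+p[0]/6-.4,145+p[1]/6-.4),z)[:2]; w=ray("scene",s,z)[:2]
    print(n,"rack frame top",(R.T@(t-c)).round(1),"scene",(R.T@(w-c)).round(1))
print(ctrl.read_state()["time"])
E
```

```text
hex rack frame top [ -1.5 125.7] scene [ -0.  126.6]
round rack frame top [-1.  41.5] scene [ 3.2 38.3]
chan rack frame top [  0.8 -40.8] scene [  5.1 -42.1]
sq rack frame top [   0.4 -123.8] scene [   3.4 -125.3]
27.25
```

All the pieces are within a few mm of their pocket centres and upright, so I'm handing in.

```bash
python3 -c "
from h import *
print(ctrl.finish_job())"
```

```text
the job is handed in; nothing more can be done
None
```

I moved all four pieces to the weld rack in reverse order and handed the job in at about 27 s. From left to right they now stand hex bar, round tube, channel, square tube. I gripped each one across the rack, carried it upright and lowered it until the force reading showed contact with the pocket floor.

- **Position:** in the last top view, all four pieces were within about 2.5 mm of their pocket centres. Rough readings from the scene camera put them within about 5 mm. The two views disagree by up to about 4 mm, but both are well inside the 15 mm allowed.
- **Upright:** all four looked upright in both pictures; I did not measure the tilt.
- **Height:** I checked this only through the contact force and the tool height at release. Those matched the expected standing heights to within about 1 mm.
- **Forces:** every force reading I took was under 10 N, and the gripper was clear of everything at hand-in.

No check failed, and the hand-in gave no verdict.

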